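# Tap the clamp wedge tight on a heat sink

## Task

A heat sink sits in the wedge-clamp fixture but the wedge is still loose. Pick up the mallet and, drawing its head back between blows, tap the wedge's thick end with the head until the wedge stops advancing and sits tight, with one last tap that no longer moves it; the tall front wall means the mallet must reach over it with its head sloping down. Then lower the mallet gently and lay it flat on the bench mat, without touching the wedge with the hand and without disturbing the heat sink or the other things lying around.

Things in the scene. Friction and masses are not known exactly. Their poses are not given: they have to be found in the camera images.
- fixture: Fixed aluminium wedge clamp; origin at bench height. x: from front wall to rear stop; y: the way the wedge is driven. Base x -85..75, y -120..95 mm, 10 thick. Front wall (robot's side) x -85..-77, full length, top 48 mm up. Rail x -77..-50, y -20..90, top 34. Jaw top 37. Rear stop x 61..75, top 36. For y under -20 an open trough, floor at 10, holds the wedge's thick end, 45 mm in from the wall.
- wedge_butt (a point): Middle of the wedge's thick end face, fixture x -32 mm, 22 mm above the bench; axes as the fixture's. Wooden wedge with steel striking plate, 120 mm long along fixture y, 24 high (10 to 34 mm above the bench), 36 wide here, 20 at the tip (toward +y). Strike it toward fixture +y. Tight, the face is at fixture y -32 mm, 12 mm outside the rail's end.
- wedge (a joint): How far the wedge is driven in along fixture +y, m: starts at 0 to 0.020, tight at its stop at about 0.050. Friction about 4 N (a blow of 5 to 15 N moves it); it stays where it is left. It pushes the jaw 0.133 mm per mm toward the heat sink, which it grips over the last 4 mm.
- mallet: Mallet, 0.22 to 0.35 kg, lying flat, z up. Origin under the head's centre. Head: cylinder along its y, 36 mm diameter, 70 long, a flat striking face at each end, axis 18 mm above the origin. Handle toward -x: neck 16 wide, 18 high from 18 to 70 mm, then flat-sided wooden grip 22 wide (y), 36 high (z) from 70 to 165 mm from the head's axis. 183 mm over all.
- mallet_head (a point): Centre of the mallet head, 18 mm above the mallet's underside.
- mallet_grip (a point): A point on the mallet handle's middle line, 110 mm from the head's axis toward the handle's end, 18 mm above the underside.
- heat_sink: Finned aluminium heat sink, 50 x 100 x 31 mm, loose in the fixture between jaw and rear stop; origin at the centre of its underside, on the fixture's base.
- jaw: The fixture's sliding jaw, dark steel, 110 mm long, between wedge and heat sink; origin at the fixture's origin when the wedge joint is 0; it moves along fixture x as the wedge is driven. Nothing to handle.
- ok_stamp: Bystander, leave alone: round hand stamp, 33 mm wide, 62 high, upright. Origin at its underside.
- loupe: Bystander, leave alone: black eye loupe, 35 mm wide, 30 high. Origin at its underside.
- solder_spool: Bystander, leave alone: solder reel, 62 mm wide, 45 high, upright. Origin at its underside.
- tape_amber: Bystander, leave alone: flat roll of amber tape, 66 mm wide, 18 high. Origin at its underside.
- pen_black: Bystander, leave alone: black pen, 125 mm long, lying. Origin at its underside.
- screwdriver_blue: Bystander, leave alone: slim screwdriver, 151 mm long, lying. Origin at its underside.
Mind the look-alikes: they are no part of the job. There is more than one size of the heat_sink; the one meant has the size given above.

How it is judged:
By the outcome, as a careful person would: the job done as asked, in the order asked, and still so for the second after the job is handed in, with the robot touching nothing.
It also fails if it takes over 48 s, if anything falls off the work surface, if the arm or the gripper's body presses on something with over 40 N, if the wrist force passes 120 N, or if a joint passes its speed limit or range.

## Robot

A 6-joint arm with a two-finger parallel gripper is mounted at the origin on a cart in front of the work surface, level with it; the furniture and walls round the work are solid. World frame = base frame: x ahead of the robot, y to its left, z up, the work surface at z = 0. Lengths are in m, angles in rad, forces in N, time in s.
With the tool pointing down it reaches from about 0.25 to 0.725 m from the base axis. Payload 9.7 kg.
Tool frame: the origin (TCP) lies between the finger pads; the fingertips stand 25 mm ahead of it and the grasp point (between the pads) lies 6 mm ahead of it (robot.nose_length is the distance from the TCP to the fingertips, in m); z points along the fingers, y is the direction in which the jaws open and shut (so a half turn about z gives the same grasp; the last joint's range is limited). The gripper opens to 85 mm and grips with 20 to 120 N. Pads are 22 mm wide; open, the fingers measure 114 mm over their backs; the gripper's body (76 mm by 85 mm) begins 54 mm behind the grasp point. The pads swing forward as they close: fully open they stand 13 mm farther back than shut.
Start: joints at [-1.115, 0.087, 0.176, 1.66, 0, 1.571], TCP at [0.242, -0.494, 0.256] pointing down, gripper open.
Joint ranges: [-3.13, 3.13], [-0.85, 1.81], [-1.15, 1.24], [-2.2, 2.28], [-1.44, 1.52], [-3.14, 3.14]. Speed limits (rad/s): [2.22, 2.22, 2.57, 3.14, 3.14, 3.14].

## Interface

Orientations are given as a unit quaternion [w, x, y, z].
In Python, from rig import robot gives the robot as it stands. The module is installed in compiled form; this text tells all that it offers.
- The arm moves only by the tool carry_out, never from a script. Its argument "motion" is a list of rows, each an object of numbers: "tx", "ty", "tz": the shift along the world's x, y, z in mm; "rx", "ry", "rz": the turn, a rotation vector about the world's x, y, z in rad; "fingers": the closure in counts, from 0 (fully open) to 255 (shut). In form: [{"tx": .., "ty": .., "tz": .., "rx": .., "ry": .., "rz": .., "fingers": ..}, ...]. A call has 1 to 20 rows; each row shifts and turns the commanded pose from where the row before left it; what a row does not reach is not made up. A row lasts 1/12 s, in which the tool goes at most 41.7 mm and 7.16 degrees, less where a joint would pass 70% of its speed; a pose out of reach is approached as far as the arm can. A call with a gripper value outside its range is refused whole. The fingers move at their own pace and stop on an object; "force" is the grip in N (left out, the last holds). Time passes only in rows, so rows that do not move let the fingers close. It gives the time, the measured TCP pose, the force and the opening at its end, in the units of the state.
- robot.state(): the state, without advancing time (a new reading comes with each control period).
- robot.snapshot(name): name is "scene" or "top" or "wrist"; returns the picture (400x640x3 uint8, red, green, blue); there is no depth.
- robot.camera_model(name): a dict with "fx", "fy", "cx", "cy" (pixels), "dist_coeffs" ([k1, k2, p1, p2, k3] as OpenCV has them; the pictures are not rectified), "world_to_cam" (4x4, takes a point from world to camera coordinates). Camera axes: x right, y down, z forward; pixel columns grow to the right and rows downward; lengths in m; the calibration is good to about 2 mm. A picture is of the moment at which its call begins: read the wrist's pose just before it. camera_model takes no time and is no camera call; for the wrist camera it gives the pose at the moment of the call.
- robot.finish_job(): hands the job in, once; it reports no verdict.
The state is a dict: "time_s": time; "joint_pos": joint angles; "dq": joint speeds; "joint_efforts": joint torques, N m; "ee_pos": TCP position; "ee_rot": TCP orientation; "contact_force": force on the tool from outside, world axes, zero at the start; "torque": the same for the moment, N m; "width": finger opening in m.
Only numpy, scipy, OpenCV 4.12 (cv2) and the standard library are available. Lean on these libraries where they do the work, as an engineer would, in place of code of your own. Each camera call takes 0.05 s, during which the arm holds its last target. There are 200 camera calls.

## Working session

There is one attempt and no reset: what is moved stays moved. The work goes in short steps, Python scripts to look and compute and a tool call to move; the robot and the scene stay as the last step left them, time stands still between calls to the robot, and variables do not carry over. Pictures are saved under pics/ and viewed, on a budget of 10 in all, crops included, one or two more only if the job needs it, and the job is handed in when it is done.

Besides the shell and the picture viewer there is one more tool, called after ">>>" as name(argument=value, ...) on one line, values as JSON. carry_out: Moves the arm, as the interface text tells. Its arguments: {"type":"object","properties":{"motion":{"type":"array"},"force":{"type":"number"}},"required":["motion"]}

```bash
mkdir -p pics; cat > h.py <<'E'
import numpy as np, cv2
from rig import robot
def grab(n,f):
    m=robot.camera_model(n); im=robot.snapshot(n)
    cv2.imwrite(f'pics/{f}.png',im[:,:,::-1]); np.savez(f'pics/{f}.npz',K=[m['fx'],m['fy'],m['cx'],m['cy']],d=m['dist_coeffs'],T=m['world_to_cam']); return im
def cam(f):
    z=np.load(f'pics/{f}.npz'); fx,fy,cx,cy=z['K']; return np.array([[fx,0,cx],[0,fy,cy],[0,0,1.]]),z['d'],z['T']
def ray(f,p):
    K,d,T=cam(f); u=cv2.undistortPoints(np.array(p,float).reshape(-1,1,2),K,d).reshape(-1,2)
    D=np.c_[u,np.ones(len(u))]@T[:3,:3]; return -T[:3,:3].T@T[:3,3],D
def onz(f,p,z):
    C,D=ray(f,p); return C+D*((z-C[2])/D[:,2])[:,None]
def proj(f,P):
    K,d,T=cam(f); return cv2.projectPoints(np.array(P,float).reshape(-1,1,3),cv2.Rodrigues(T[:3,:3])[0],T[:3,3],K,d)[0].reshape(-1,2)
E
python3 - <<'E'
from h import *
print(robot.state())
a=grab('scene','s0');b=grab('top','t0')
print(cam('t0')[2],cam('s0')[2],cam('t0')[0])
E
```

```text
{'time_s': 0.0, 'joint_pos': array([-1.11500507e+00,  8.74726170e-02,  1.75160086e-01,  1.65977529e+00,
        2.61936149e-05,  1.57077015e+00]), 'dq': array([-0.00194711, -0.00244008, -0.00134636, -0.00176754, -0.00084702,
        0.00038406]), 'joint_efforts': array([-4.03645909e-04, -5.20392895e+01,  4.64805222e+01,  1.63986871e-02,
        7.50420440e-06, -5.13720693e-06]), 'ee_pos': array([ 0.24202355, -0.49369069,  0.25558946]), 'ee_rot': array([-6.32012772e-04,  9.74140829e-01,  2.25940761e-01, -1.33126282e-04]), 'contact_force': array([ 0.18120313,  1.34527756, -0.32299658]), 'torque': array([-0.00426608,  0.00531923,  0.01721701]), 'width': 0.08511116753648264}
[[-0.0282829  -0.99959686 -0.00249018 -0.13220023]
 [-0.98072134  0.02823053 -0.19336155  0.47099533]
 [ 0.19335389 -0.00302665 -0.98112441  1.5025103 ]
 [ 0.          0.          0.          1.        ]] [[ 8.76372497e-01 -4.81633658e-01 -5.15188234e-04 -5.12849253e-01]
 [-2.73477344e-01 -4.96733696e-01 -8.23690341e-01  9.54076459e-02]
 [ 3.96461081e-01  7.22000453e-01 -5.67039643e-01  9.71483019e-01]
 [ 0.00000000e+00  0.00000000e+00  0.00000000e+00  1.00000000e+00]] [[458.51822901   0.         322.33757274]
 [  0.         458.51822901 204.4888055 ]
 [  0.           0.           1.        ]]
```

View pics/t0.png

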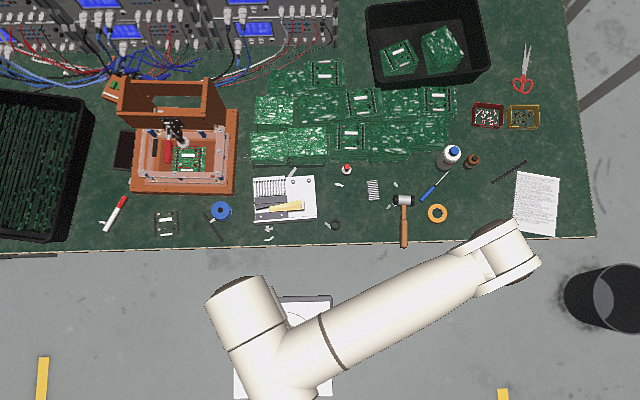

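View pics/s0.png

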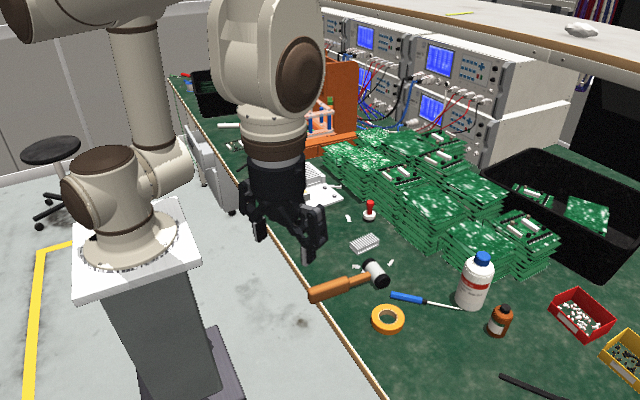

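```bash
python3 - <<'E'
from h import *
im=cv2.imread('pics/t0.png')
cv2.imwrite('pics/t0c.png',cv2.resize(im[165:255,235:455][:, :],None,fx=3.6,fy=3.6,interpolation=cv2.INTER_CUBIC))
p=[(404,201),(404,240),(285,197),(305,205),(255,220),(253,178),(316,176),(316,219),(373,189),(346,169),(437,213)]
for q,w in zip(p,onz('t0',p,0.02)): print(q,w.round(3))
E
```

```text
(404, 201) [ 0.476 -0.427  0.02 ]
(404, 240) [ 0.342 -0.418  0.02 ]
(285, 197) [ 0.502 -0.018  0.02 ]
(305, 205) [ 0.472 -0.086  0.02 ]
(255, 220) [0.425 0.086 0.02 ]
(253, 178) [0.573 0.093 0.02 ]
(316, 176) [ 0.574 -0.126  0.02 ]
(316, 219) [ 0.422 -0.123  0.02 ]
(373, 189) [ 0.522 -0.322  0.02 ]
(346, 169) [ 0.596 -0.232  0.02 ]
(437, 213) [ 0.431 -0.537  0.02 ]
```

View pics/t0c.png

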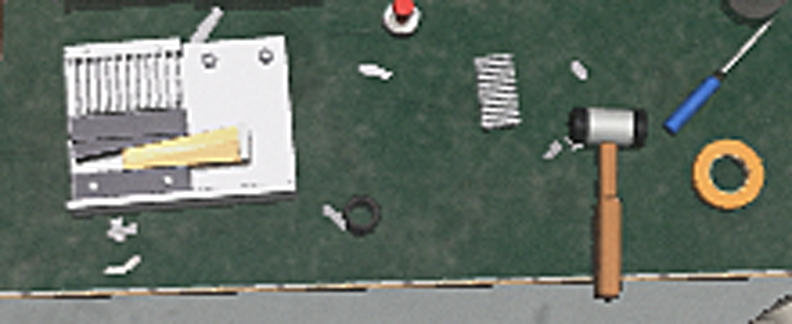

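The crop shows the fixture at the left, with the wedge's thick end at image (304,205) facing right (world -y). The mallet head is at (404,200) and its handle runs down to (404,247).

There are two heat-sink candidates. One is in the fixture at (270,188). The other is loose and small at (373,190), about 35x70 mm. The one in the fixture fits the 50x100 size, so the loose one is the look-alike.

Next I'll move over the fixture for a close look.

>>> carry_out(motion=[{"tx":16,"ty":34,"tz":9,"rz":-0.0415},{"tx":16,"ty":34,"tz":9,"rz":-0.0415},{"tx":16,"ty":34,"tz":9,"rz":-0.0415},{"tx":16,"ty":34,"tz":9,"rz":-0.0415},{"tx":16,"ty":34,"tz":9,"rz":-0.0415},{"tx":16,"ty":34,"tz":9,"rz":-0.0415},{"tx":16,"ty":34,"tz":9,"rz":-0.0415},{"tx":16,"ty":34,"tz":9,"rz":-0.0415},{"tx":16,"ty":34,"tz":9,"rz":-0.0415},{"tx":16,"ty":34,"tz":9,"rz":-0.0415},{"tx":16,"ty":34,"tz":9,"rz":-0.0415},{}])

```text
invalid input
```

```bash
python3 - <<'E'
from h import *
grab('wrist','w1'); print(robot.state()['ee_pos'],robot.state()['joint_pos'],cam('w1')[2],cam('w1')[0][0,0])
E
```

```text
[ 0.24204325 -0.49373705  0.25573306] [-1.11501172e+00  8.73685588e-02  1.75328450e-01  1.65976071e+00
  2.98438103e-05  1.57078490e+00] [[ 0.44039358 -0.89780391 -0.00127663 -0.5498543 ]
 [-0.85690887 -0.42075704  0.29777624 -0.03894425]
 [-0.26788182 -0.1300448  -0.95463484  0.37948959]
 [ 0.          0.          0.          1.        ]] 303.08697306529933
```

View pics/w1.png

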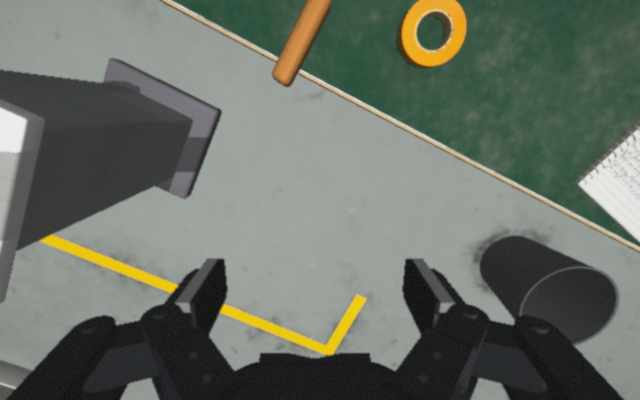

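The move was refused, probably because of the missing row keys, so the picture still shows the start pose: handle end at (285,80) hanging over the bench edge. I'll retry with full rows.

>>> carry_out(motion=[{"tx":13,"ty":34,"tz":9,"rx":0,"ry":0,"rz":-0.0415,"fingers":0},{"tx":13,"ty":34,"tz":9,"rx":0,"ry":0,"rz":-0.0415,"fingers":0},{"tx":13,"ty":34,"tz":9,"rx":0,"ry":0,"rz":-0.0415,"fingers":0},{"tx":13,"ty":34,"tz":9,"rx":0,"ry":0,"rz":-0.0415,"fingers":0},{"tx":13,"ty":34,"tz":9,"rx":0,"ry":0,"rz":-0.0415,"fingers":0},{"tx":13,"ty":34,"tz":9,"rx":0,"ry":0,"rz":-0.0415,"fingers":0},{"tx":13,"ty":34,"tz":9,"rx":0,"ry":0,"rz":-0.0415,"fingers":0},{"tx":13,"ty":34,"tz":9,"rx":0,"ry":0,"rz":-0.0415,"fingers":0},{"tx":13,"ty":34,"tz":9,"rx":0,"ry":0,"rz":-0.0415,"fingers":0},{"tx":13,"ty":34,"tz":9,"rx":0,"ry":0,"rz":-0.0415,"fingers":0},{"tx":13,"ty":34,"tz":9,"rx":0,"ry":0,"rz":-0.0415,"fingers":0},{"tx":0,"ty":0,"tz":0,"rx":0,"ry":0,"rz":0,"fingers":0}])

```text
time_s: 1.15
ee_pos: [0.3866, -0.1153, 0.3567]
ee_rot: [-0.0, 1.0, 0.001, 0.001]
contact_force: [0.1, -1.0, -0.0]
width: 0.0854
```

```bash
python3 - <<'E'
from h import *
s=robot.state();grab('wrist','w2'); print(s['time_s'],s['ee_pos'],s['ee_rot'],s['joint_pos'])
E
```

```text
1.15 [ 0.38660157 -0.11525868  0.35667116] [-4.49647556e-04  9.99998916e-01  8.51363270e-04  1.11395279e-03] [-2.90710923e-01 -1.96128048e-01  1.06183658e-01  1.87123265e+00
  1.50174978e-03  2.84918041e+00]
```

View pics/w2.png

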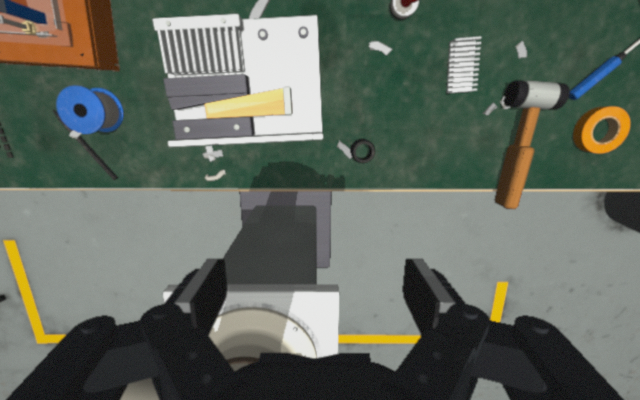

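The wrist view shows everything: fixture corners at about (155,20), (318,16), (323,138) and (169,146), wedge butt at (290,101), mallet head at (537,95) and grip from (520,148) to (510,208). Next I'll measure with masks.

```bash
python3 - <<'E'
from h import *
im=cv2.imread('pics/w2.png'); hsv=cv2.cvtColor(im,cv2.COLOR_BGR2HSV)
# wood masks
def big(m,lo):
    n,l,s,c=cv2.connectedComponentsWithStats(m.astype(np.uint8)); return [(i,s[i],c[i].round(1)) for i in range(1,n) if s[i][4]>lo],l
H,S,V=[hsv[...,i].astype(int) for i in range(3)]
roi=np.zeros(H.shape,bool); roi[100:215,490:550]=1
r,l=big((H<18)&(S>110)&(V>60)&roi,60); print('handle',r)
i=max(r,key=lambda a:a[1][4])[0]; yy,xx=np.where(l==i)
ax=[]
for y in range(yy.min(),yy.max()+1,6):
    x=xx[yy==y]; ax.append((x.mean(),y,len(x))); 
print(np.round(ax,1).tolist())
roi[:]=0; roi[75:130,190:310]=1
r,l=big((H>15)&(H<32)&(S>60)&(V>120)&roi,60); print('wedge',r)
i=max(r,key=lambda a:a[1][4])[0]; c=cv2.findContours((l==i).astype(np.uint8),0,2)[0][0]
print('wedge quad',cv2.approxPolyDP(c,3,True).reshape(-1,2).tolist())
roi[:]=0; roi[10:155,150:335]=1
r,l=big((S<40)&(V>150)&roi,500); print('white',r)
m=np.isin(l,[a[0] for a in r]);
for y in (30,50,70,90,110,125): print('right edge',y,np.where(m[y])[0].max())
for x in (180,220,260,300,315): print('bottom edge',x,np.where(m[:,x])[0].max())
cv2.imwrite('pics/w2c.png',np.hstack([cv2.resize(im[5:160,150:335],None,fx=2.4,fy=2.4),cv2.resize(im[60:215,480:625],None,fx=2.4,fy=2.4)]))
for f,z,P in [('wall top outer',.048,[(170,146),(323,138)]),('base right',.01,[(319,20),(322,130)]),('wedge butt top',.034,[(290,88),(291,113)]),('head',.018,[(537,95)]),('grip',.018,[(519,150),(510,206)])]:
    print(f,onz('w2',P,z).round(4).tolist())
E
```

```text
handle [(1, array([ 500,  107,   40,  102, 1781], dtype=int32), array([519.8, 159.5]))]
[[533.0, 107.0, 5.0], [531.0, 113.0, 15.0], [529.5, 119.0, 14.0], [527.4, 125.0, 16.0], [527.0, 131.0, 13.0], [524.4, 137.0, 14.0], [523.0, 143.0, 13.0], [522.4, 149.0, 22.0], [522.2, 155.0, 20.0], [518.3, 161.0, 24.0], [517.4, 167.0, 22.0], [517.0, 173.0, 21.0], [513.7, 179.0, 23.0], [514.5, 185.0, 18.0], [511.0, 191.0, 21.0], [510.9, 197.0, 17.0], [509.5, 203.0, 18.0]]
wedge [(1, array([ 204,   89,   81,   30, 1683], dtype=int32), array([247.2, 105.4]))]
wedge quad [[282, 89], [205, 103], [206, 117], [283, 114]]
white [(1, array([  153,    10,   170,   145, 11811], dtype=int32), array([258.8,  69.7]))]
right edge 30 317
right edge 50 318
right edge 70 319
right edge 90 319
right edge 110 320
right edge 125 321
bottom edge 180 146
bottom edge 220 154
bottom edge 260 142
bottom edge 300 140
bottom edge 315 139
wall top outer [[0.414, 0.085, 0.048], [0.4256, -0.1271, 0.048]]
base right [[0.5777, -0.1211, 0.01], [0.434, -0.1265, 0.01]]
wedge butt top [[0.4908, -0.082, 0.034], [0.4583, -0.0826, 0.034]]
head [[0.4824, -0.4287, 0.018]]
grip [[0.4056, -0.4192, 0.018], [0.3183, -0.4228, 0.018]]
```

View pics/w2c.png

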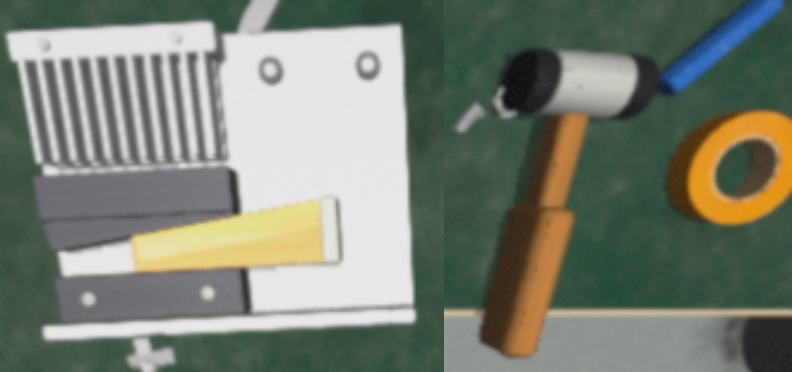

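```bash
python3 - <<'E'
from h import *
P=[(531,113),(529.5,119),(527.4,125),(524.4,137),(523,143)];G=[(522.2,152),(518.3,161),(517.2,170),(514,182),(511,194),(510,203)]
for A in (P,G,P+G):
    w=onz('w2',A,.018); k=np.polyfit(w[:,0],w[:,1],1); print(k.round(4),np.degrees(np.arctan(k[0])).round(2),[np.polyval(k,x).round(4) for x in (.48,.37)])
# grip top-face corners from crop (z .036): junction left/right, end left/right
q=lambda x,y:(480+(x-444)/2.4,60+y/2.4)
print(onz('w2',[q(510,207),q(573,210),q(535,355)],.036).round(4).tolist())
print('bench edge',onz('w2',[q(470,311),q(780,311)],0).round(4).tolist())
print('scraps,screwdriver,tape', onz('w2',[q(470,118),q(502,97),(521,49),(572,97),(600,70),(604,130),(464,65),(450,92),(479,92),(363,151)],0.01).round(3).tolist())
# top view head & handle end
print(onz('t0',[(235+608/3.6,165+127/3.6),(235+607/3.6,165+240/3.6)],.018).round(4).tolist())
E
```

```text
[-0.0631 -0.3966] -3.61 [np.float64(-0.4269), np.float64(-0.4199)]
[-0.0296 -0.4113] -1.7 [np.float64(-0.4256), np.float64(-0.4223)]
[-0.0306 -0.4109] -1.75 [np.float64(-0.4256), np.float64(-0.4222)]
[[0.4131, -0.39, 0.036], [0.4113, -0.4273, 0.036], [0.321, -0.4232, 0.036]]
bench edge [[0.3402, -0.3991, 0.0], [0.3405, -0.6032, 0.0]]
scraps,screwdriver,tape [[0.464, -0.372, 0.01], [0.476, -0.389, 0.01], [0.542, -0.399, 0.01], [0.48, -0.484, 0.01], [0.515, -0.514, 0.01], [0.434, -0.543, 0.01], [0.522, -0.324, 0.01], [0.487, -0.31, 0.01], [0.487, -0.351, 0.01], [0.403, -0.189, 0.01]]
[[0.4792, -0.4267, 0.018], [0.3705, -0.419, 0.018]]
```

Both views agree within 4 mm on the mallet: head at about (0.481, -0.427), yaw about -2.5°, handle end just over the bench edge (x 0.340). The fixture origin is about (0.504, -0.0045) with yaw about 2.7°. The wedge is at about 5 mm driven.

Next I'll move above the grip, 95 mm from the head, with the tool tilted 20°.

>>> carry_out(motion=[{"tx":0,"ty":-30.7,"tz":-24,"rx":0,"ry":-0.0349,"rz":-0.0044,"fingers":0},{"tx":0,"ty":-30.7,"tz":-24,"rx":0,"ry":-0.0349,"rz":-0.0044,"fingers":0},{"tx":0,"ty":-30.7,"tz":-24,"rx":0,"ry":-0.0349,"rz":-0.0044,"fingers":0},{"tx":0,"ty":-30.7,"tz":-24,"rx":0,"ry":-0.0349,"rz":-0.0044,"fingers":0},{"tx":0,"ty":-30.7,"tz":-24,"rx":0,"ry":-0.0349,"rz":-0.0044,"fingers":0},{"tx":0,"ty":-30.7,"tz":-24,"rx":0,"ry":-0.0349,"rz":-0.0044,"fingers":0},{"tx":0,"ty":-30.7,"tz":-24,"rx":0,"ry":-0.0349,"rz":-0.0044,"fingers":0},{"tx":0,"ty":-30.7,"tz":-24,"rx":0,"ry":-0.0349,"rz":-0.0044,"fingers":0},{"tx":0,"ty":-30.7,"tz":-24,"rx":0,"ry":-0.0349,"rz":-0.0044,"fingers":0},{"tx":-2,"ty":-30.7,"tz":-24,"rx":0,"ry":-0.0349,"rz":-0.0044,"fingers":0},{"tx":0,"ty":0,"tz":0,"rx":0,"ry":0,"rz":0,"fingers":0},{"tx":0,"ty":0,"tz":0,"rx":0,"ry":0,"rz":0,"fingers":0}])

```text
time_s: 2.2
ee_pos: [0.3806, -0.4277, 0.1125]
ee_rot: [-0.001, 0.985, -0.024, 0.172]
contact_force: [-0.2, 0.1, 0.2]
width: 0.0856
```

```bash
python3 - <<'E'
from h import *
s=robot.state();im=grab('wrist','w3'); print(s['ee_pos'],s['ee_rot'],s['joint_pos'].round(2))
hsv=cv2.cvtColor(im,cv2.COLOR_RGB2HSV);H,S,V=[hsv[...,i].astype(int) for i in range(3)]
m=((H<18)&(S>110)&(V>60)).astype(np.uint8); n,l,st,c=cv2.connectedComponentsWithStats(m)
i=1+np.argmax(st[1:,4]);print(st[i],c[i])
yy,xx=np.where(l==i)
for y in range(yy.min()+2,yy.max(),12):
    x=xx[yy==y]; print(y,x.min(),x.max())
P=proj('w3',[[.384,-.422,.036],[.481,-.4275,.018],[.411,-.4235,.036],[.321,-.42,.036]]);print(P.round(0).tolist())
for p in P: cv2.circle(im,tuple(int(v) for v in p),3,(255,0,255),-1)
cv2.imwrite('pics/w3a.png',im[:,:,::-1])
E
```

```text
[ 0.38064035 -0.42770074  0.11253552] [-0.00140061  0.98477934 -0.02417294  0.17211436] [-0.97 -0.06 -0.29  1.14  0.28  2.25]
[ 286  145   32  207 3418] [301.88472791 274.18665886]
147 296 314
159 295 315
171 295 315
183 295 314
195 294 314
207 294 314
219 292 314
231 289 317
243 288 317
255 288 317
267 288 317
279 287 316
291 287 316
303 287 316
315 287 315
327 287 315
339 286 314
[[307.0, 258.0], [309.0, 128.0], [307.0, 219.0], [308.0, 351.0]]
```

View pics/w3a.png

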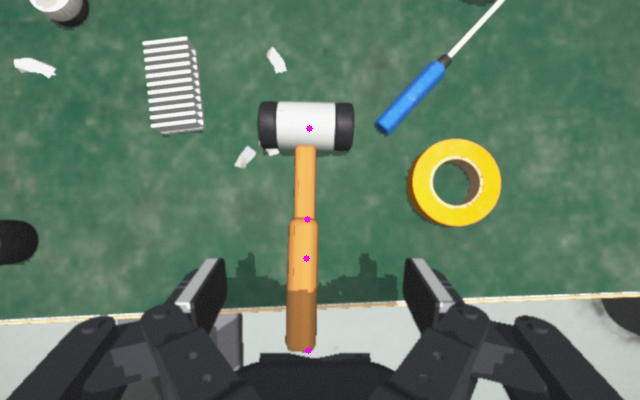

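Projected points land on the mallet; the handle is about 4 px left of prediction (3.3 mm toward +y). The screwdriver and scraps are clear of the fingers. I'll correct for that, descend and grip.

>>> carry_out(motion=[{"tx":2,"ty":5,"tz":-16,"rx":0,"ry":0,"rz":-0.015,"fingers":0},{"tx":1.5,"ty":4,"tz":-16,"rx":0,"ry":0,"rz":0,"fingers":0},{"tx":0,"ty":0,"tz":-16,"rx":0,"ry":0,"rz":0,"fingers":60},{"tx":0,"ty":0,"tz":-16,"rx":0,"ry":0,"rz":0,"fingers":100},{"tx":0,"ty":0,"tz":-15,"rx":0,"ry":0,"rz":0,"fingers":130},{"tx":0,"ty":0,"tz":0,"rx":0,"ry":0,"rz":0,"fingers":150},{"tx":0,"ty":0,"tz":0,"rx":0,"ry":0,"rz":0,"fingers":255},{"tx":0,"ty":0,"tz":0,"rx":0,"ry":0,"rz":0,"fingers":255},{"tx":0,"ty":0,"tz":0,"rx":0,"ry":0,"rz":0,"fingers":255},{"tx":0,"ty":0,"tz":0,"rx":0,"ry":0,"rz":0,"fingers":255},{"tx":0,"ty":0,"tz":0,"rx":0,"ry":0,"rz":0,"fingers":255},{"tx":0,"ty":0,"tz":0,"rx":0,"ry":0,"rz":0,"fingers":255}], force=100)

```text
time_s: 3.25
ee_pos: [0.3871, -0.4182, 0.0379]
ee_rot: [0.002, 0.984, -0.029, 0.174]
contact_force: [-2.1, 2.1, 6.6]
width: 0.02
```

>>> carry_out(motion=[{"tx":0,"ty":0,"tz":8,"rx":0,"ry":0,"rz":0,"fingers":255},{"tx":0,"ty":0,"tz":20,"rx":0,"ry":0,"rz":0,"fingers":255},{"tx":0,"ty":0,"tz":30,"rx":0,"ry":0,"rz":0,"fingers":255},{"tx":0,"ty":0,"tz":30,"rx":0,"ry":0,"rz":0,"fingers":255},{"tx":0,"ty":0,"tz":30,"rx":0,"ry":0,"rz":0,"fingers":255},{"tx":0,"ty":0,"tz":0,"rx":0,"ry":0,"rz":0,"fingers":255},{"tx":0,"ty":0,"tz":0,"rx":0,"ry":0,"rz":0,"fingers":255}])

```text
time_s: 3.83
ee_pos: [0.387, -0.4186, 0.1565]
ee_rot: [0.003, 0.984, -0.029, 0.174]
contact_force: [-0.1, 1.1, -3.9]
width: 0.0203
```

```bash
python3 - <<'E'
from h import *
s=robot.state();grab('wrist','w4'); print(s['ee_pos'],s['ee_rot'],s['contact_force'],s['torque'],s['width'],s['joint_pos'].round(2))
E
```

```text
[ 0.38700977 -0.41860757  0.15653279] [ 0.00266666  0.98421804 -0.02943845  0.17447381] [-0.10512104  1.06689705 -3.93559285] [ 0.00632144  0.70690579 -0.00964773] 0.020283922126575222 [-0.95 -0.1  -0.24  1.21  0.27  2.28]
```

View pics/w4.png

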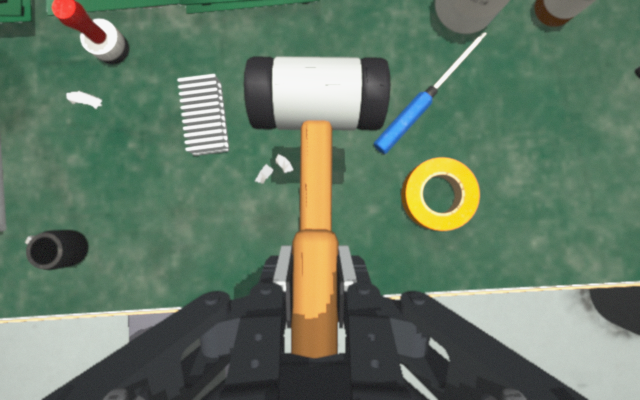

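The mallet is held squarely between the pads, with the head spanning (245..390, 57..130) and centred in the view. Now I'll work out the head's position relative to the TCP and the strike pose.

```bash
cat >> h.py <<'E'
from scipy.spatial.transform import Rotation as Rot
def pose(s): q=s['ee_rot']; return np.array(s['ee_pos']),Rot.from_quat([q[1],q[2],q[3],q[0]])
O=np.array([.504,-.0045,0]); F=Rot.from_euler('z',2.7,degrees=True)
E
python3 - <<'E'
from h import *
p,R=pose(robot.state()); C,D=ray('w4',[(317.5,93.5),(245,93.5),(390,93.5)])
zt=p[2]-.0199
X=C+D*((zt-C[2])/D[:,2])[:,None]; print('head-TCP world',(X-p).round(4).tolist())
print('tool frame',R.inv().apply(X-p).round(4).tolist())
# independent depth: handle neck/head junction etc: width of head 70 mm
print('head len',np.linalg.norm(X[1]-X[2]))
import sys
ht=R.inv().apply(X[0]-p); np.save('ht.npy',ht)
# strike pose: tilt +40deg about fixture y ; handle dir along fixture -x
now=Rot.from_euler('z',-3.4,degrees=True)  # mallet frame approx
y=F.apply([0,1,0])
for t in (38,40,42):
    Rs=Rot.from_rotvec(y*np.radians(t))*F*now.inv()*R
    for yf in (-112-50,-112-20):
        head=O+F.apply([-.032,yf/1000,.031]); print(t,yf,'head',head.round(4),'tcp',(head-Rs.apply(ht)).round(4),'toolz',Rs.apply([0,0,1]).round(3),'rotvec from now',(Rs*R.inv()).as_rotvec().round(4))
E
```

```text
head-TCP world [[0.0978, -0.0083, -0.0199], [0.1001, 0.0302, -0.0199], [0.0954, -0.0467, -0.0199]]
tool frame [[0.0854, 0.0027, 0.0522], [0.0854, -0.0359, 0.0525], [0.0854, 0.0412, 0.0519]]
head len 0.07710603170851005
38 -162 head [ 0.4797 -0.1678  0.031 ] tcp [ 0.4145 -0.1684  0.1071] toolz [-0.309 -0.007 -0.951] rotvec from now [0.0041 0.6635 0.1025]
38 -132 head [ 0.4783 -0.1379  0.031 ] tcp [ 0.4131 -0.1384  0.1071] toolz [-0.309 -0.007 -0.951] rotvec from now [0.0041 0.6635 0.1025]
40 -162 head [ 0.4797 -0.1678  0.031 ] tcp [ 0.4172 -0.1683  0.1093] toolz [-0.342 -0.009 -0.94 ] rotvec from now [0.0043 0.6984 0.1021]
40 -132 head [ 0.4783 -0.1379  0.031 ] tcp [ 0.4158 -0.1383  0.1093] toolz [-0.342 -0.009 -0.94 ] rotvec from now [0.0043 0.6984 0.1021]
42 -162 head [ 0.4797 -0.1678  0.031 ] tcp [ 0.42   -0.1682  0.1115] toolz [-0.375 -0.011 -0.927] rotvec from now [0.0045 0.7334 0.1017]
42 -132 head [ 0.4783 -0.1379  0.031 ] tcp [ 0.4186 -0.1382  0.1115] toolz [-0.375 -0.011 -0.927] rotvec from now [0.0045 0.7334 0.1017]
```

>>> carry_out(motion=[{"tx":3,"ty":25,"tz":4,"rx":0.0004,"ry":0.0698,"rz":0.0102,"fingers":255},{"tx":3,"ty":25,"tz":4,"rx":0.0004,"ry":0.0698,"rz":0.0102,"fingers":255},{"tx":3,"ty":25,"tz":4,"rx":0.0004,"ry":0.0698,"rz":0.0102,"fingers":255},{"tx":3,"ty":25,"tz":4,"rx":0.0004,"ry":0.0698,"rz":0.0102,"fingers":255},{"tx":3,"ty":25,"tz":4,"rx":0.0004,"ry":0.0698,"rz":0.0102,"fingers":255},{"tx":3,"ty":25,"tz":4,"rx":0.0004,"ry":0.0698,"rz":0.0102,"fingers":255},{"tx":3,"ty":25,"tz":4,"rx":0.0004,"ry":0.0698,"rz":0.0102,"fingers":255},{"tx":3,"ty":25,"tz":4,"rx":0.0004,"ry":0.0698,"rz":0.0102,"fingers":255},{"tx":3,"ty":25,"tz":4,"rx":0.0004,"ry":0.0698,"rz":0.0102,"fingers":255},{"tx":3,"ty":25,"tz":4,"rx":0.0004,"ry":0.0698,"rz":0.0102,"fingers":255},{"tx":0,"ty":0,"tz":0,"rx":0,"ry":0,"rz":0,"fingers":255},{"tx":0,"ty":0,"tz":0,"rx":0,"ry":0,"rz":0,"fingers":255}], force=120)

```text
time_s: 4.88
ee_pos: [0.417, -0.1666, 0.1922]
ee_rot: [0.0, 0.984, 0.023, -0.175]
contact_force: [0.6, -0.7, -3.1]
width: 0.0196
```

```bash
cat > chk.py <<'E'
from h import *
s=robot.state(); p,R=pose(s); ht=np.load('ht.npy'); hd=p+R.apply(ht)
print('t',round(s['time_s'],2),'tcp',p.round(4),'toolz',R.apply([0,0,1]).round(3),'tooly',R.apply([0,1,0]).round(3),'F',s['contact_force'].round(1))
print('head world',hd.round(4),'head fix mm',(F.inv().apply(hd-O)*1000).round(1),'face y',(F.inv().apply(hd-O)*1000)[1].round(1)+35,'j',s['joint_pos'].round(2))
E
python3 chk.py; python3 -c "
from h import *
im=grab('wrist','w5')
P=proj('w5',[O+F.apply(np.array(q)/1000) for q in [(-85,-120,48),(-77,-120,48),(75,-120,10),(-32,-77,34),(-14,-77,34),(-50,-77,34)]])
for p in P: cv2.circle(im,tuple(int(v) for v in p),2,(255,0,255),-1)
cv2.imwrite('pics/w5a.png',im[:,:,::-1])"
```

```text
t 4.88 tcp [ 0.417  -0.1666  0.1922] toolz [-0.345 -0.008 -0.939] tooly [ 0.045 -0.999 -0.008] F [ 0.6 -0.7 -3.1]
head world [ 0.4792 -0.1658  0.1137] head fix mm [ -32.4 -160.   113.7] face y -125.0 j [-0.31  0.14  0.07  1.83 -0.11  2.8 ]
```

View pics/w5a.png

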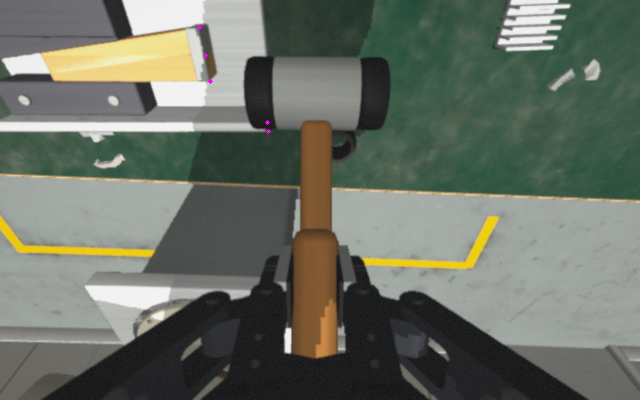

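The projected fixture and butt points fall on the picture's butt (199..211, 27..81) and wall corner, and the mallet hasn't shifted in the grip. I'll descend outside the wall's end.

>>> carry_out(motion=[{"tx":0,"ty":0,"tz":-20,"rx":0,"ry":0,"rz":0,"fingers":255},{"tx":0,"ty":0,"tz":-20,"rx":0,"ry":0,"rz":0,"fingers":255},{"tx":0,"ty":0,"tz":-20,"rx":0,"ry":0,"rz":0,"fingers":255},{"tx":0,"ty":0,"tz":-15,"rx":0,"ry":0,"rz":0,"fingers":255},{"tx":0,"ty":0,"tz":-7,"rx":0,"ry":0,"rz":0,"fingers":255},{"tx":-1,"ty":10,"tz":0,"rx":0,"ry":0,"rz":0,"fingers":255},{"tx":-1,"ty":15,"tz":0,"rx":0,"ry":0,"rz":0,"fingers":255},{"tx":0,"ty":10,"tz":0,"rx":0,"ry":0,"rz":0,"fingers":255},{"tx":0,"ty":0,"tz":0,"rx":0,"ry":0,"rz":0,"fingers":255},{"tx":0,"ty":0,"tz":0,"rx":0,"ry":0,"rz":0,"fingers":255}])

```text
time_s: 5.77
ee_pos: [0.4149, -0.1326, 0.113]
ee_rot: [0.001, 0.985, 0.022, -0.173]
contact_force: [0.4, 0.3, -2.3]
width: 0.0198
```

```bash
python3 chk.py; python3 -c "
from h import *
im=grab('scene','s6'); 
P=proj('s6',[O+F.apply(np.array(q)/1000) for q in [(-85,-120,48),(-32,-77,34)]]); print(P)
u,v=P.mean(0).astype(int); c=im[v-60:v+60,u-80:u+80]; w=grab('wrist','w6')
a=cv2.resize(c,(520,390),interpolation=2); b=cv2.resize(w[0:180,130:370],(0,0),fx=390/180*.53,fy=390/180*.53)
o=np.zeros((390,800,3),np.uint8); o[:,:520]=a; o[:b.shape[0],520:520+b.shape[1]]=b[:,:280]; cv2.imwrite('pics/m6.png',o[:,:,::-1])"
```

```text
t 5.77 tcp [ 0.4149 -0.1326  0.113 ] toolz [-0.34 -0.01 -0.94] tooly [ 0.044 -0.999 -0.006] F [ 0.4  0.3 -2.3]
head world [ 0.4775 -0.1321  0.0348] head fix mm [ -32.5 -126.2   34.8] face y -91.2 j [-0.25  0.13 -0.1   1.68 -0.09  2.86]
[[294.83178159 203.63756277]
 [304.38299248 194.87012786]]
```

View pics/m6.png

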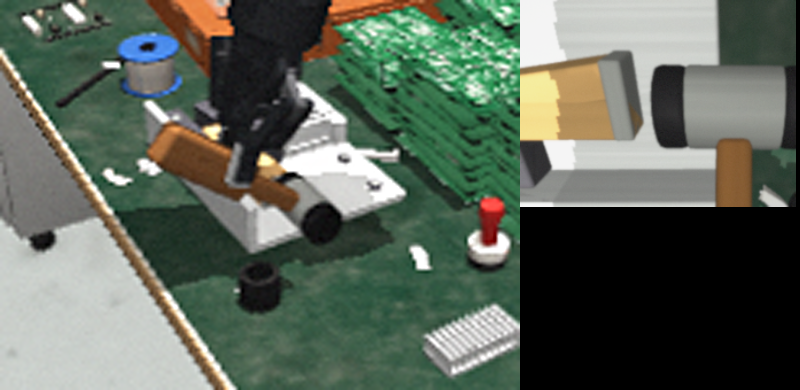

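The view shows the tilted head aligned with the butt, with a small gap and the wall cleared. I'll check the lateral offset numerically before striking.

```bash
python3 -c "
from h import *
print(proj('w6',[O+F.apply(np.array(q)/1000) for q in [(-14,-77,34),(-32,-77,34),(-50,-77,34),(-32.5,-126,34.8)]]).round(1).tolist())
q=lambda x,y:((x-520)/1.1483+130,y/1.1483)
X=onz('w6',[q(633,52),q(633,138)],.034); print((F.inv().apply(X-O)*1000).round(1).tolist())
"
```

```text
[[217.9, 51.4], [224.8, 89.2], [230.7, 122.1], [317.9, 90.5]]
[[-11.3, -82.6, 34.0], [-48.9, -75.9, 34.0]]
```

>>> carry_out(motion=[{"tx":0,"ty":0,"tz":-3,"rx":0,"ry":0,"rz":0,"fingers":255},{"tx":-0.4,"ty":9,"tz":0,"rx":0,"ry":0,"rz":0,"fingers":255},{"tx":-0.4,"ty":9,"tz":0,"rx":0,"ry":0,"rz":0,"fingers":255},{"tx":-0.4,"ty":9,"tz":0,"rx":0,"ry":0,"rz":0,"fingers":255}])

```text
time_s: 6.2
ee_pos: [0.4132, -0.1058, 0.1092]
ee_rot: [0.002, 0.985, 0.021, -0.174]
contact_force: [0.1, -5.5, -3.3]
width: 0.0198
```

```bash
python3 chk.py
```

```text
t 6.2 tcp [ 0.4132 -0.1058  0.1092] toolz [-0.342 -0.01  -0.94 ] tooly [ 0.042 -0.999 -0.004] F [ 0.1 -5.5 -3.3]
head world [ 0.4757 -0.1055  0.0309] head fix mm [-33.1 -99.6  30.9] face y -64.6 j [-0.2   0.12 -0.12  1.67 -0.08  2.91]
```

>>> carry_out(motion=[{"tx":0.5,"ty":-10,"tz":0,"rx":0,"ry":0,"rz":0,"fingers":255},{"tx":0.5,"ty":-10,"tz":0,"rx":0,"ry":0,"rz":0,"fingers":255},{"tx":0,"ty":0,"tz":0,"rx":0,"ry":0,"rz":0,"fingers":255},{"tx":0,"ty":0,"tz":0,"rx":0,"ry":0,"rz":0,"fingers":255}])

```text
time_s: 6.53
ee_pos: [0.4144, -0.1265, 0.1093]
ee_rot: [0.0, 0.985, 0.021, -0.174]
contact_force: [0.4, -1.0, -3.2]
width: 0.0194
```

```bash
cat >> h.py <<'E'
def wedge(f):  # right end of yellow wedge wood (plate edge ~3-4 mm further), fixture mm
    im=grab('wrist',f); hsv=cv2.cvtColor(im,cv2.COLOR_RGB2HSV);H,S,V=[hsv[...,i].astype(int) for i in range(3)]
    m=((H>14)&(H<32)&(S>60)&(V>70)).astype(np.uint8); m[150:]=0; m[:,250:]=0
    n,l,st,c=cv2.connectedComponentsWithStats(m); i=1+np.argmax(st[1:,4]); x,y,w,h,a=st[i]
    yy,xx=np.where(l==i); e=[xx[yy==r].max() for r in np.unique(yy)]; k=np.median(e); r=np.median(np.unique(yy))
    print('yellow box',st[i],'end',k,(F.inv().apply(onz(f,[(k,r)],.034)-O)*1000).round(1))
E
python3 chk.py; python3 -c "
from h import *
wedge('w7')"
```

```text
t 6.53 tcp [ 0.4144 -0.1265  0.1093] toolz [-0.342 -0.008 -0.94 ] tooly [ 0.041 -0.999 -0.006] F [ 0.4 -1.  -3.2]
head world [ 0.4769 -0.1261  0.031 ] head fix mm [ -32.8 -120.2   31. ] face y -85.2 j [-0.24  0.13 -0.11  1.67 -0.09  2.87]
yellow box [    0    50   197    76 10898] end 186.0 [[-30.2 -52.   34. ]]
```

Blow 1 worked: contact force was 5.5 N and the wedge advanced from about -78 to about -63. Blow 2.

>>> carry_out(motion=[{"tx":-0.4,"ty":9,"tz":0,"rx":0,"ry":0,"rz":0,"fingers":255},{"tx":-0.4,"ty":9,"tz":0,"rx":0,"ry":0,"rz":0,"fingers":255},{"tx":-0.4,"ty":9,"tz":0,"rx":0,"ry":0,"rz":0,"fingers":255},{"tx":-0.4,"ty":9,"tz":0,"rx":0,"ry":0,"rz":0,"fingers":255}])

```text
time_s: 6.92
ee_pos: [0.4126, -0.0893, 0.1094]
ee_rot: [0.002, 0.985, 0.021, -0.174]
contact_force: [-0.7, -6.0, -2.2]
width: 0.0197
```

```bash
python3 chk.py
```

```text
t 6.92 tcp [ 0.4126 -0.0893  0.1094] toolz [-0.342 -0.011 -0.94 ] tooly [ 0.043 -0.999 -0.004] F [-0.7 -6.  -2.2]
head world [ 0.475  -0.089   0.0311] head fix mm [-32.9 -83.   31.1] face y -48.0 j [-0.17  0.11 -0.13  1.67 -0.07  2.94]
```

>>> carry_out(motion=[{"tx":0.5,"ty":-10,"tz":0,"rx":0,"ry":0,"rz":0,"fingers":255},{"tx":0.5,"ty":-10,"tz":0,"rx":0,"ry":0,"rz":0,"fingers":255},{"tx":0,"ty":0,"tz":0,"rx":0,"ry":0,"rz":0,"fingers":255},{"tx":0,"ty":0,"tz":0,"rx":0,"ry":0,"rz":0,"fingers":255}])

```text
time_s: 7.25
ee_pos: [0.4138, -0.1105, 0.1092]
ee_rot: [0.0, 0.985, 0.021, -0.174]
contact_force: [0.7, -0.3, -4.2]
width: 0.02
```

```bash
python3 chk.py; python3 -c "
from h import *
wedge('w8')"
```

```text
t 7.25 tcp [ 0.4138 -0.1105  0.1092] toolz [-0.342 -0.008 -0.94 ] tooly [ 0.041 -0.999 -0.006] F [ 0.7 -0.3 -4.2]
head world [ 0.4763 -0.11    0.031 ] head fix mm [ -32.6 -104.1   31. ] face y -69.1 j [-0.21  0.12 -0.12  1.67 -0.08  2.9 ]
yellow box [    0    50   196    76 10733] end 186.0 [[-30.1 -36.   34. ]]
```

>>> carry_out(motion=[{"tx":-0.4,"ty":8,"tz":0,"rx":0,"ry":0,"rz":0,"fingers":255},{"tx":-0.4,"ty":8,"tz":0,"rx":0,"ry":0,"rz":0,"fingers":255},{"tx":-0.4,"ty":8,"tz":0,"rx":0,"ry":0,"rz":0,"fingers":255},{"tx":-0.4,"ty":8,"tz":0,"rx":0,"ry":0,"rz":0,"fingers":255}])

```text
time_s: 7.63
ee_pos: [0.4121, -0.0774, 0.1094]
ee_rot: [0.002, 0.985, 0.021, -0.174]
contact_force: [-0.1, -5.1, -2.6]
width: 0.0196
```

```bash
python3 chk.py
```

```text
t 7.63 tcp [ 0.4121 -0.0774  0.1094] toolz [-0.342 -0.011 -0.94 ] tooly [ 0.043 -0.999 -0.004] F [-0.1 -5.1 -2.6]
head world [ 0.4745 -0.0771  0.0311] head fix mm [-32.9 -71.1  31.1] face y -36.099999999999994 j [-0.15  0.1  -0.14  1.67 -0.06  2.96]
```

>>> carry_out(motion=[{"tx":0.5,"ty":-10,"tz":0,"rx":0,"ry":0,"rz":0,"fingers":255},{"tx":0.5,"ty":-10,"tz":0,"rx":0,"ry":0,"rz":0,"fingers":255},{"tx":0,"ty":0,"tz":0,"rx":0,"ry":0,"rz":0,"fingers":255},{"tx":0,"ty":0,"tz":0,"rx":0,"ry":0,"rz":0,"fingers":255}])

```text
time_s: 7.97
ee_pos: [0.4132, -0.0985, 0.1092]
ee_rot: [0.0, 0.985, 0.021, -0.174]
contact_force: [0.3, 0.4, -2.5]
width: 0.0197
```

```bash
python3 chk.py; python3 -c "
from h import *
wedge('w9')"
```

```text
t 7.97 tcp [ 0.4132 -0.0985  0.1092] toolz [-0.342 -0.008 -0.94 ] tooly [ 0.041 -0.999 -0.006] F [ 0.3  0.4 -2.5]
head world [ 0.4757 -0.0981  0.031 ] head fix mm [-32.7 -92.1  31. ] face y -57.099999999999994 j [-0.19  0.11 -0.13  1.67 -0.07  2.92]
yellow box [    0    50   197    76 10620] end 186.0 [[-30.1 -24.   34. ]]
```

>>> carry_out(motion=[{"tx":-0.4,"ty":8,"tz":0,"rx":0,"ry":0,"rz":0,"fingers":255},{"tx":-0.4,"ty":8,"tz":0,"rx":0,"ry":0,"rz":0,"fingers":255},{"tx":-0.3,"ty":6,"tz":0,"rx":0,"ry":0,"rz":0,"fingers":255},{"tx":-0.1,"ty":3,"tz":0,"rx":0,"ry":0,"rz":0,"fingers":255}])

```text
time_s: 8.35
ee_pos: [0.4119, -0.0723, 0.1094]
ee_rot: [0.001, 0.985, 0.022, -0.174]
contact_force: [-1.1, -6.2, -0.7]
width: 0.0196
```

```bash
python3 chk.py
```

```text
t 8.35 tcp [ 0.4119 -0.0723  0.1094] toolz [-0.342 -0.01  -0.94 ] tooly [ 0.043 -0.999 -0.005] F [-1.1 -6.2 -0.7]
head world [ 0.4743 -0.0719  0.0311] head fix mm [-32.8 -65.9  31.1] face y -30.900000000000006 j [-0.14  0.1  -0.14  1.67 -0.06  2.97]
```

>>> carry_out(motion=[{"tx":0.5,"ty":-10,"tz":0,"rx":0,"ry":0,"rz":0,"fingers":255},{"tx":0.5,"ty":-10,"tz":0,"rx":0,"ry":0,"rz":0,"fingers":255},{"tx":0,"ty":0,"tz":0,"rx":0,"ry":0,"rz":0,"fingers":255},{"tx":0,"ty":0,"tz":0,"rx":0,"ry":0,"rz":0,"fingers":255}])

```text
time_s: 8.68
ee_pos: [0.413, -0.0936, 0.1092]
ee_rot: [0.0, 0.985, 0.021, -0.174]
contact_force: [-0.2, 0.3, -3.4]
width: 0.0195
```

```bash
python3 chk.py; python3 -c "
from h import *
wedge('w10')"
```

```text
t 8.68 tcp [ 0.413  -0.0936  0.1092] toolz [-0.342 -0.008 -0.94 ] tooly [ 0.041 -0.999 -0.006] F [-0.2  0.3 -3.4]
head world [ 0.4755 -0.0932  0.0309] head fix mm [-32.6 -87.3  30.9] face y -52.3 j [-0.18  0.11 -0.13  1.67 -0.07  2.93]
yellow box [   0   54  198   72 8955] end 188.0 [[-31.1 -19.9  34. ]]
```

>>> carry_out(motion=[{"tx":-0.4,"ty":8,"tz":0,"rx":0,"ry":0,"rz":0,"fingers":255},{"tx":-0.4,"ty":8,"tz":0,"rx":0,"ry":0,"rz":0,"fingers":255},{"tx":-0.3,"ty":6,"tz":0,"rx":0,"ry":0,"rz":0,"fingers":255},{"tx":-0.1,"ty":4,"tz":0,"rx":0,"ry":0,"rz":0,"fingers":255}])

```text
time_s: 9.07
ee_pos: [0.4113, -0.0689, 0.1101]
ee_rot: [0.005, 0.984, 0.021, -0.174]
contact_force: [-5.2, -32.9, 7.6]
width: 0.0197
```

```bash
python3 chk.py
```

```text
t 9.07 tcp [ 0.4113 -0.0689  0.1101] toolz [-0.343 -0.018 -0.939] tooly [ 0.043 -0.999  0.003] F [ -5.2 -32.9   7.6]
head world [ 0.4737 -0.0692  0.0317] head fix mm [-33.3 -63.2  31.7] face y -28.200000000000003 j [-0.13  0.1  -0.14  1.68 -0.06  2.98]
```

>>> carry_out(motion=[{"tx":0.5,"ty":-10,"tz":0,"rx":0,"ry":0,"rz":0,"fingers":255},{"tx":0.5,"ty":-10,"tz":0,"rx":0,"ry":0,"rz":0,"fingers":255},{"tx":0,"ty":0,"tz":0,"rx":0,"ry":0,"rz":0,"fingers":255},{"tx":0,"ty":0,"tz":0,"rx":0,"ry":0,"rz":0,"fingers":255}])

```text
time_s: 9.4
ee_pos: [0.4128, -0.0867, 0.1092]
ee_rot: [0.0, 0.985, 0.021, -0.174]
contact_force: [0.4, 0.5, -2.7]
width: 0.0197
```

```bash
python3 chk.py; python3 -c "
from h import *
wedge('w11')"
```

```text
t 9.4 tcp [ 0.4128 -0.0867  0.1092] toolz [-0.342 -0.008 -0.94 ] tooly [ 0.042 -0.999 -0.007] F [ 0.4  0.5 -2.7]
head world [ 0.4752 -0.0862  0.0309] head fix mm [-32.6 -80.3  30.9] face y -45.3 j [-0.17  0.11 -0.13  1.67 -0.06  2.94]
yellow box [    0    49   210    77 11038] end 201.0 [[-29.8 -19.9  34. ]]
```

The wedge hit its stop: 33 N, and the wedge position didn't change (-19.9 before and after). One more moderate tap to confirm.

>>> carry_out(motion=[{"tx":-0.3,"ty":6,"tz":0,"rx":0,"ry":0,"rz":0,"fingers":255},{"tx":-0.3,"ty":6,"tz":0,"rx":0,"ry":0,"rz":0,"fingers":255},{"tx":-0.2,"ty":5,"tz":0,"rx":0,"ry":0,"rz":0,"fingers":255}])

```text
time_s: 9.7
ee_pos: [0.4116, -0.0703, 0.1096]
ee_rot: [0.003, 0.984, 0.021, -0.174]
contact_force: [-5.5, -23.2, 4.6]
width: 0.0197
```

```bash
python3 chk.py
```

```text
t 9.7 tcp [ 0.4116 -0.0703  0.1096] toolz [-0.343 -0.013 -0.939] tooly [ 0.043 -0.999 -0.002] F [ -5.5 -23.2   4.6]
head world [ 0.474  -0.0702  0.0312] head fix mm [-33.1 -64.2  31.2] face y -29.200000000000003 j [-0.13  0.1  -0.14  1.68 -0.06  2.98]
```

>>> carry_out(motion=[{"tx":0.5,"ty":-8,"tz":0,"rx":0,"ry":0,"rz":0,"fingers":255},{"tx":0.5,"ty":-9,"tz":0,"rx":0,"ry":0,"rz":0,"fingers":255},{"tx":0,"ty":0,"tz":0,"rx":0,"ry":0,"rz":0,"fingers":255},{"tx":0,"ty":0,"tz":0,"rx":0,"ry":0,"rz":0,"fingers":255}])

```text
time_s: 10.03
ee_pos: [0.413, -0.0869, 0.1092]
ee_rot: [0.0, 0.985, 0.021, -0.174]
contact_force: [0.2, 0.1, -2.4]
width: 0.0199
```

```bash
python3 chk.py; python3 -c "
from h import *
wedge('w12')"
```

```text
t 10.03 tcp [ 0.413  -0.0869  0.1092] toolz [-0.342 -0.008 -0.94 ] tooly [ 0.042 -0.999 -0.007] F [ 0.2  0.1 -2.4]
head world [ 0.4755 -0.0865  0.0309] head fix mm [-32.4 -80.5  30.9] face y -45.5 j [-0.17  0.11 -0.13  1.67 -0.06  2.94]
yellow box [   0   53  210   74 9739] end 201.0 [[-30.8 -19.9  34. ]]
```

The final tap gave 23 N and the wedge edge stayed at the same pixel (column 201), so the wedge is tight. Next: lift, and choose a clear lay-down spot fully on the mat.

>>> carry_out(motion=[{"tx":0,"ty":-3,"tz":15,"rx":0,"ry":0,"rz":0,"fingers":255},{"tx":0,"ty":-3,"tz":30,"rx":0,"ry":0,"rz":0,"fingers":255},{"tx":0,"ty":-3,"tz":35,"rx":0,"ry":0,"rz":0,"fingers":255},{"tx":0,"ty":-3,"tz":35,"rx":0,"ry":0,"rz":0,"fingers":255},{"tx":0,"ty":0,"tz":0,"rx":0,"ry":0,"rz":0,"fingers":255}])

```text
time_s: 10.5
ee_pos: [0.414, -0.0992, 0.2302]
ee_rot: [0.001, 0.985, 0.021, -0.17]
contact_force: [0.9, -0.6, -2.1]
width: 0.0198
```

```bash
python3 chk.py; python3 -c "
from h import *
print('lookalike',onz('w2',[(450,38),(480,38),(479,92),(449,94)],.012).round(3).tolist())
print('scraps',onz('w2',[(370,42),(392,54),(372,46),(388,55),(344,143),(352,156)],0.003).round(3).tolist())
print('loupe',onz('w2',[(353,151),(375,151),(364,141),(364,162)],.015).round(3).tolist(), 'stamp',onz('w2',[(404,14)],.01).round(3).tolist())
s=robot.state();p,R=pose(s)
Rt=Rot.from_rotvec([0,-np.radians(40.1),0]) 
y=F.apply([0,1,0]); Rl=F.inv()*Rot.from_rotvec(-y*np.radians(40.05))*R
print('rotvec',(Rl*R.inv()).as_rotvec().round(4),'toolz',Rl.apply([0,0,1]).round(3),'tooly',Rl.apply([0,1,0]).round(3),'head-tcp',Rl.apply(np.load('ht.npy')).round(4))"
```

```text
t 10.5 tcp [ 0.414  -0.0992  0.2302] toolz [-0.335 -0.01  -0.942] tooly [ 0.042 -0.999 -0.005] F [ 0.9 -0.6 -2.1]
head world [ 0.477  -0.0988  0.1524] head fix mm [-31.4 -93.  152.4] face y -58.0 j [-0.19  0.09  0.09  1.9  -0.07  2.92]
lookalike [[0.556, -0.299, 0.012], [0.556, -0.34, 0.012], [0.487, -0.35, 0.012], [0.484, -0.308, 0.012]]
scraps [[0.553, -0.192, 0.003], [0.538, -0.224, 0.003], [0.548, -0.195, 0.003], [0.536, -0.219, 0.003], [0.414, -0.161, 0.003], [0.394, -0.174, 0.003]]
loupe [[0.404, -0.173, 0.015], [0.404, -0.206, 0.015], [0.418, -0.189, 0.015], [0.387, -0.191, 0.015]] stamp [[0.585, -0.235, 0.01]]
rotvec [ 0.0165 -0.6989 -0.0452] toolz [ 0.35   0.006 -0.937] tooly [-0.001 -1.    -0.007] head-tcp [ 0.0983 -0.0026 -0.019 ]
```

>>> carry_out(motion=[{"tx":-0.2,"ty":-15.7,"tz":-10,"rx":0.0014,"ry":-0.0699,"rz":-0.0045,"fingers":255},{"tx":-0.2,"ty":-15.7,"tz":-12,"rx":0.0014,"ry":-0.0699,"rz":-0.0045,"fingers":255},{"tx":-0.2,"ty":-15.7,"tz":-12,"rx":0.0014,"ry":-0.0699,"rz":-0.0045,"fingers":255},{"tx":-0.2,"ty":-15.7,"tz":-12,"rx":0.0014,"ry":-0.0699,"rz":-0.0045,"fingers":255},{"tx":-0.2,"ty":-15.7,"tz":-12,"rx":0.0014,"ry":-0.0699,"rz":-0.0045,"fingers":255},{"tx":-0.2,"ty":-15.7,"tz":-12,"rx":0.0014,"ry":-0.0699,"rz":-0.0045,"fingers":255},{"tx":-0.2,"ty":-15.7,"tz":-12,"rx":0.0014,"ry":-0.0699,"rz":-0.0045,"fingers":255},{"tx":-0.2,"ty":-15.7,"tz":-12,"rx":0.0014,"ry":-0.0699,"rz":-0.0045,"fingers":255},{"tx":-0.2,"ty":-15.7,"tz":-12,"rx":0.0014,"ry":-0.0699,"rz":-0.0045,"fingers":255},{"tx":-0.2,"ty":-15.7,"tz":-12,"rx":0.0014,"ry":-0.0699,"rz":-0.0045,"fingers":255},{"tx":0,"ty":0,"tz":0,"rx":0,"ry":0,"rz":0,"fingers":255},{"tx":0,"ty":0,"tz":0,"rx":0,"ry":0,"rz":0,"fingers":255},{"tx":0,"ty":0,"tz":0,"rx":0,"ry":0,"rz":0,"fingers":255}])

```text
time_s: 11.58
ee_pos: [0.4109, -0.2556, 0.1065]
ee_rot: [-0.003, 0.985, -0.001, 0.174]
contact_force: [0.4, -0.2, -2.5]
width: 0.0197
```

```bash
python3 chk.py; python3 -c "
from h import *
im=grab('wrist','w13')
h=np.array([.510,-.259])
P=proj('w13',[(h[0]+a,h[1]+b,0) for a,b in [(-.018,-.035),(-.018,.035),(.018,.035),(.018,-.035)]]).astype(int)
cv2.polylines(im,[P.reshape(-1,1,2)],True,(255,0,255),1); cv2.imwrite('pics/w13a.png',im[:,:,::-1])"
```

```text
t 11.58 tcp [ 0.4109 -0.2556  0.1065] toolz [ 0.342  0.005 -0.94 ] tooly [-0.001 -1.    -0.006] F [ 0.4 -0.2 -2.5]
head world [ 0.509  -0.2582  0.0866] head fix mm [  -6.9 -253.6   86.6] face y -218.6 j [-0.67 -0.35 -0.54  1.1   0.22  2.5 ]
```

View pics/w13a.png

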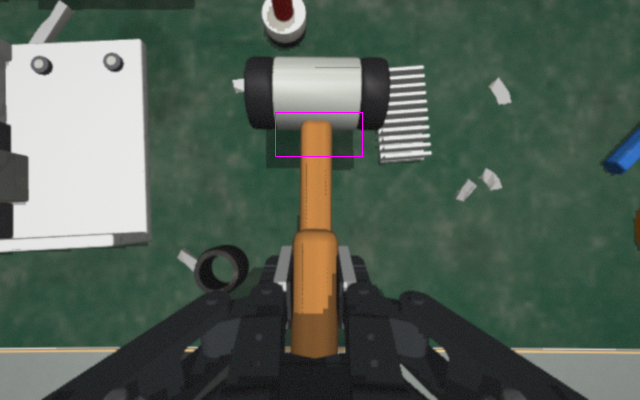

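The planned footprint (275..363, 113..157) is clear of the look-alike (from col 380), the scrap at (240,88) and the loupe at (220,268). I'll shift 7 mm forward and lower gently.

>>> carry_out(motion=[{"tx":4,"ty":0,"tz":-14,"rx":0,"ry":0,"rz":0,"fingers":255},{"tx":3,"ty":0,"tz":-14,"rx":0,"ry":0,"rz":0,"fingers":255},{"tx":0,"ty":0,"tz":-13,"rx":0,"ry":0,"rz":0,"fingers":255},{"tx":0,"ty":0,"tz":-10,"rx":0,"ry":0,"rz":0,"fingers":255},{"tx":0,"ty":0,"tz":-6,"rx":0,"ry":0,"rz":0,"fingers":255},{"tx":0,"ty":0,"tz":-3,"rx":0,"ry":0,"rz":0,"fingers":255},{"tx":0,"ty":0,"tz":-2,"rx":0,"ry":0,"rz":0,"fingers":255},{"tx":0,"ty":0,"tz":-1,"rx":0,"ry":0,"rz":0,"fingers":255},{"tx":0,"ty":0,"tz":0,"rx":0,"ry":0,"rz":0,"fingers":255},{"tx":0,"ty":0,"tz":0,"rx":0,"ry":0,"rz":0,"fingers":255},{"tx":0,"ty":0,"tz":0,"rx":0,"ry":0,"rz":0,"fingers":255}])

```text
time_s: 12.55
ee_pos: [0.4182, -0.2561, 0.0438]
ee_rot: [-0.002, 0.985, -0.001, 0.175]
contact_force: [0.2, 0.0, -3.1]
width: 0.0202
```

```bash
python3 chk.py; python3 -c "
from h import *
print(robot.state()['torque'])"
```

```text
t 12.55 tcp [ 0.4182 -0.2561  0.0438] toolz [ 0.344  0.004 -0.939] tooly [-0.    -1.    -0.005] F [ 0.2  0.  -3.1]
head world [ 0.5164 -0.2587  0.0242] head fix mm [   0.4 -254.5   24.2] face y -219.5 j [-0.66 -0.3  -0.63  0.96  0.22  2.51]
[-0.0120521   0.63825437 -0.00087287]
```

>>> carry_out(motion=[{"tx":0,"ty":0,"tz":-1.5,"rx":0,"ry":0,"rz":0,"fingers":255},{"tx":0,"ty":0,"tz":-1.5,"rx":0,"ry":0,"rz":0,"fingers":255},{"tx":0,"ty":0,"tz":-1,"rx":0,"ry":0,"rz":0,"fingers":255},{"tx":0,"ty":0,"tz":-1,"rx":0,"ry":0,"rz":0,"fingers":255},{"tx":0,"ty":0,"tz":0,"rx":0,"ry":0,"rz":0,"fingers":255},{"tx":0,"ty":0,"tz":0,"rx":0,"ry":0,"rz":0,"fingers":255}])

```text
time_s: 13.05
ee_pos: [0.418, -0.2559, 0.0382]
ee_rot: [-0.003, 0.985, -0.001, 0.174]
contact_force: [-0.3, 0.5, -3.0]
width: 0.0194
```

```bash
python3 chk.py; python3 -c "
from h import *
print(robot.state()['torque'])"
```

```text
t 13.05 tcp [ 0.418  -0.2559  0.0382] toolz [ 0.343  0.005 -0.939] tooly [-0.    -1.    -0.005] F [-0.3  0.5 -3. ]
head world [ 0.5161 -0.2585  0.0185] head fix mm [ 2.000e-01 -2.542e+02  1.850e+01] face y -219.2 j [-0.66 -0.3  -0.64  0.95  0.22  2.51]
[ 0.01682106  0.67295113 -0.06956794]
```

>>> carry_out(motion=[{"tx":0,"ty":0,"tz":-1,"rx":0,"ry":0,"rz":0,"fingers":255},{"tx":0,"ty":0,"tz":0,"rx":0,"ry":0,"rz":0,"fingers":255},{"tx":0,"ty":0,"tz":0,"rx":0,"ry":0,"rz":0,"fingers":255}])

```text
time_s: 13.3
ee_pos: [0.4183, -0.256, 0.0379]
ee_rot: [-0.002, 0.985, -0.001, 0.175]
contact_force: [-2.4, 1.4, 3.7]
width: 0.0196
```

```bash
python3 chk.py; python3 -c "
from h import *
print(robot.state()['torque'])"
```

```text
t 13.3 tcp [ 0.4183 -0.256   0.0379] toolz [ 0.344  0.004 -0.939] tooly [-0.    -1.    -0.005] F [-2.4  1.4  3.7]
head world [ 0.5165 -0.2586  0.0183] head fix mm [   0.5 -254.4   18.3] face y -219.4 j [-0.66 -0.3  -0.64  0.95  0.22  2.51]
[0.24363278 0.66301877 0.10512197]
```

The force flipped from -3 to +3.7 N at the original grasp height, so the mallet rests on the mat. I'll release partway (the loupe is near) and back off along the tool axis.

>>> carry_out(motion=[{"tx":0,"ty":0,"tz":0,"rx":0,"ry":0,"rz":0,"fingers":190},{"tx":0,"ty":0,"tz":0,"rx":0,"ry":0,"rz":0,"fingers":180},{"tx":0,"ty":0,"tz":0,"rx":0,"ry":0,"rz":0,"fingers":165},{"tx":0,"ty":0,"tz":0,"rx":0,"ry":0,"rz":0,"fingers":145},{"tx":0,"ty":0,"tz":0,"rx":0,"ry":0,"rz":0,"fingers":140},{"tx":0,"ty":0,"tz":0,"rx":0,"ry":0,"rz":0,"fingers":140}])

```text
time_s: 13.8
ee_pos: [0.418, -0.2558, 0.0373]
ee_rot: [-0.003, 0.985, -0.001, 0.174]
contact_force: [0.2, 0.3, -0.1]
width: 0.0388
```

>>> carry_out(motion=[{"tx":-3.5,"ty":0,"tz":9.4,"rx":0,"ry":0,"rz":0,"fingers":140},{"tx":-7,"ty":0,"tz":19,"rx":0,"ry":0,"rz":0,"fingers":140},{"tx":-10,"ty":0,"tz":28,"rx":0,"ry":0,"rz":0,"fingers":140},{"tx":-10,"ty":0,"tz":32,"rx":0,"ry":0,"rz":0,"fingers":140},{"tx":-8,"ty":0,"tz":38,"rx":0,"ry":0,"rz":0,"fingers":140},{"tx":0,"ty":0,"tz":40,"rx":0,"ry":0,"rz":0,"fingers":140},{"tx":0,"ty":0,"tz":40,"rx":0,"ry":0,"rz":0,"fingers":140},{"tx":0,"ty":0,"tz":0,"rx":0,"ry":0,"rz":0,"fingers":140},{"tx":0,"ty":0,"tz":0,"rx":0,"ry":0,"rz":0,"fingers":140}])

```text
time_s: 14.55
ee_pos: [0.3799, -0.2565, 0.2472]
ee_rot: [-0.001, 0.984, -0.0, 0.176]
contact_force: [0.4, 0.1, -0.8]
width: 0.0386
```

```bash
python3 chk.py; python3 -c "
from h import *
grab('wrist','w14')"
```

```text
t 14.55 tcp [ 0.3799 -0.2565  0.2472] toolz [ 0.347  0.002 -0.938] tooly [-0.    -1.    -0.002] F [ 0.4  0.1 -0.8]
head world [ 0.4782 -0.2591  0.2278] head fix mm [ -37.8 -253.1  227.8] face y -218.1 j [-0.73 -0.4  -0.31  1.39  0.23  2.45]
```

View pics/w14.png

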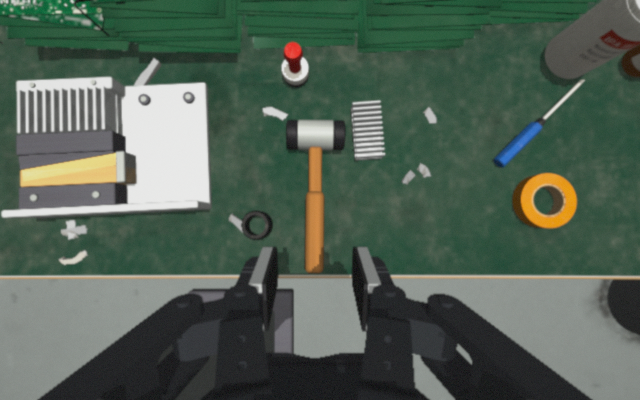

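The picture shows the wedge driven in, its plate at (121,166) only just beyond the rail, and the jaw against the undisturbed heat sink. The mallet lies flat and fully on the mat, from (316,135) to (315,270). The loupe, look-alike heat sink, stamp, tape and screwdriver haven't moved. Handing in.

```bash
python3 -c "
from h import *
X=onz('w14',[(127,152),(127,180)],.034); print('plate edge fix mm',(F.inv().apply(X-O)*1000).round(1).tolist()); print(robot.finish_job())"
```

```text
plate edge fix mm [[-16.6, -33.4, 34.0], [-49.3, -32.8, 34.0]]
the job is handed in; nothing more can be done
None
```

The wedge is driven tight and the mallet is laid flat on the mat. The job was handed in at about 14.6 s of the 48 s.

- **Mallet and strikes:** I gripped the mallet by its handle and tilted the head about 40° down over the front wall. I tapped the wedge with six blows, drawing the head back after each one. Contact was 5–6 N while it still moved, then 33 N on the fifth blow when it reached its stop.
- **Last tap:** It read 23 N and the wedge edge stayed at the same pixel. In the final picture the wedge's thick end measures about fixture y -33 mm, against -32 mm expected when tight.
- **Lay-down:** I set the mallet down between the loupe and the look-alike heat sink, released it and backed away. The final picture shows it flat and fully on the mat, with the heat sink in place and the loupe, look-alike, stamp, tape and screwdriver unmoved. The solder spool and pen were out of that view, but the arm never went near them.

**Disagreements:**
- The wedge measurement after the fourth blow (-19.9 mm, yellow end) was the same as after the fifth. Either the fourth had already reached the stop, or the wedge moved less than the roughly 1 mm I could resolve.
- My first move call was refused because rows had missing keys, and nothing moved.
- I viewed 12 pictures, two over the budget.

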